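# Set the stock tags

## Robot

A 6-joint arm with a two-finger parallel gripper is mounted at the origin on a cart in front of the work surface, level with it; the furniture and walls round the work are solid. World frame = base frame: x ahead of the robot, y to its left, z up, the work surface at z = 0. Lengths are in mm, angles in rad, forces in N, time in s.
With the tool pointing down it reaches from about 350 to 875 mm from the base axis. Payload 4.2 kg.
Tool frame: the origin (TCP) lies at the very end of the fingers, on their centre line; the grasp point (between the pads) lies 19 mm behind it; z points along the fingers, y is the line along which they close (so a half turn about z gives the same grasp; the last joint's range is limited). The gripper opens to 85 mm and grips with 20 to 120 N. Pads are 22 mm wide; open, the fingers measure 114 mm over their backs; the gripper's body (76 mm by 85 mm) begins 54 mm behind the grasp point. The pads swing forward as they close: fully open they stand 13 mm farther back than shut.
Start: joints at [-0.989, 0.385, 0.008, 0, -1.194, -0.259], TCP at [198.28, -592.693, 231.312] pointing down, gripper open.
Joint ranges: [-3.14, 3.14], [-1.21, 2.06], [-1.07, 1.41], [-3.16, 2.05], [-2.99, -0.16], [-3.1, 3.1]. Speed limits (rad/s): [2.79, 2.79, 3.14, 3.14, 3.14, 3.14].

## Interface

Orientations are given as a unit quaternion [x, y, z, w].
In Python, from bench import arm, viewer gives the robot as it stands. The module is installed in compiled form; this text tells all that it offers.
- The arm moves only by the tool send_path, called after ">>>" as name(argument=value, ...) on one line, values as JSON. Schema: {"type":"object","properties":{"motion":{"type":"array","items":{"type":"array","prefixItems":[{"type":"array","items":{"type":"number"},"minItems":3,"maxItems":3},{"type":"array","items":{"type":"number"},"minItems":3,"maxItems":3}],"minItems":2,"maxItems":2},"minItems":1,"maxItems":10},"jaw":{"type":"number"},"only":{"type":"string"},"quiet":{"type":"boolean"},"lines":{"type":"string"}},"required":["motion"],"additionalProperties":false}. motion is a list of rows, 1 to 10 of them, each written [[dx, dy, dz], [rx, ry, rz]]: dx, dy, dz in cm, then a rotation vector rx, ry, rz in units of 0.2 rad; each row is the pose to reach, as a shift and turn from the pose commanded when the call began, along the tool's axes at that moment; what a row does not reach only later rows make up. A row lasts 1/10 s, in which the tool goes at most 50 mm and 0.15 rad, less where a joint would pass 70% of its speed; a pose out of reach is approached as far as the arm can. jaw is the finger opening in mm, set as the call begins (left out keeps the last). The fingers move at their own pace and stop on an object; the grip force is fixed at half the most. Time passes only in rows, so rows that do not move let the fingers close. The tool returns the time, the measured TCP pose, the force, the opening and the grip force at its end. only (a regular expression) keeps the lines of the reply that match it, lines (a string "A,B") keeps lines A to B, and quiet returns only ok. Input that does not fit is refused with a message, and nothing moves.
- arm.read_state(): the state, without advancing time (a new reading comes with each control period).
- viewer.get_image(name): name is "side" or "top" or "wrist"; returns (picture, depth): 480x640x3 uint8, blue, green, red; 480x640 float32, mm along the optical axis (not along the pixel's ray), 0 where there is no reading.
- viewer.get_calibration(name): a dict with "K" (3x3 intrinsics, pixels), "rvec" (rotation vector, rad) and "tvec" (3), from world to camera coordinates, as OpenCV has them. Camera axes: x right, y down, z forward; pixel columns grow to the right and rows downward; lengths in mm; the calibration is good to about 2 mm. A picture is of the moment at which its call begins: read the wrist's pose just before it. get_calibration takes no time and is no camera call; for the wrist camera it gives the pose at the moment of the call.
- arm.job_done(): hands the job in; it is judged then, once.
The state is a dict: "clock": time; "joints": joint angles; "joint_vel": joint speeds; "joint_efforts": joint torques, N m; "position": TCP position; "ee_rot": TCP orientation; "contact_force": force on the tool from outside, world axes, zero at the start; "wrist_torque": the same for the moment, N m; "gripper_width": finger opening in mm; "grasp_force": force on a finger pad.
Only numpy, scipy, OpenCV 4.12 (cv2) and the standard library are available. Lean on these libraries where they do the work, as an engineer would, in place of code of your own. Each camera call takes 0.05 s, during which the arm holds its last target. There are 200 camera calls.

## Task

Set the flip tags on the stock board: with a fingertip, push over every tag that is wrong, so that each tray packed full of capacitors has its tag flipped over towards the tray (round disc on top), and each tray that is empty or nearly empty has its tag lying towards the robot (bar on top). Push the tags gently and do not pinch them; leave the trays and all the loose things on and round the board where they are.

Things in the scene. Friction and masses are not known exactly. Their poses are not given: they have to be found in the camera images.
- stock_board: fixed plywood board, 278 x 530 x 8 mm, on the bench. x axis: from the tags to the trays, away from the robot; y along the row. On it four trays stand in a row 130 mm apart, in any order; the hinge of each tray's tag is 153 mm in front of the tray's centre, nearer the robot. Origin on the bench, under the middle of the row of tags.
- tray_a: brown open card tray, 99 mm deep (x) x 124 mm wide (y) x 47 mm high, fixed on the board; its near wall is 103 mm behind its tag's hinge. It is packed full: wall to wall with upright blue capacitors, 20 pieces. Origin at the centre of its underside.
- tray_b: brown open card tray, 99 mm deep (x) x 124 mm wide (y) x 47 mm high, fixed on the board; its near wall is 103 mm behind its tag's hinge. It is packed full: wall to wall with upright blue capacitors, 20 pieces. Origin at the centre of its underside.
- tray_c: brown open card tray, 99 mm deep (x) x 124 mm wide (y) x 47 mm high, fixed on the board; its near wall is 103 mm behind its tag's hinge. It is nearly empty: only two capacitors in one corner, so not full. Origin at the centre of its underside.
- tray_d: brown open card tray, 99 mm deep (x) x 124 mm wide (y) x 47 mm high, fixed on the board; its near wall is 103 mm behind its tag's hinge. It is empty, so not full. Origin at the centre of its underside.
- stand_a: fixed steel stand of the tag in front of tray_a, with two cheeks beside the tag reaching 27 mm above the board, 22 mm before and behind the hinge and 30 mm to either side of its middle. Origin under its foot on the board's top (8 mm above the bench), 22 mm straight below the middle of the hinge line. x towards the tray, y along the hinge, z up.
- tag_a (a joint): tag in front of tray_a, rad. 0: lies towards the robot, black bar on its upper face (not full). 1.07: upright. 2.14: flipped over towards its tray, black round disc on its upper face (full). Swings freely, damped; 30 g; falls to the nearer end within about 3 s, may still be falling at the start; a level push of under 1 N on the free edge flips it.
- tag_a_edge (a point): middle of the free edge of the tag in front of tray_a. The tag is a white plate of slick nylon 46 mm wide and 3 mm thick that reaches 56 mm from its hinge, with a 6 mm round bead along the free edge; this point is the bead's centre, 53 mm from the hinge. At either end the tag slopes up 0.5 rad from level, so this point is 25 mm higher than the hinge and 47 mm before or behind it.
- stand_b: fixed steel stand of the tag in front of tray_b, with two cheeks beside the tag reaching 27 mm above the board, 22 mm before and behind the hinge and 30 mm to either side of its middle. Origin under its foot on the board's top (8 mm above the bench), 22 mm straight below the middle of the hinge line. x towards the tray, y along the hinge, z up.
- tag_b (a joint): tag in front of tray_b, rad. 0: lies towards the robot, black bar on its upper face (not full). 1.07: upright. 2.14: flipped over towards its tray, black round disc on its upper face (full). Swings freely, damped; 30 g; falls to the nearer end within about 3 s, may still be falling at the start; a level push of under 1 N on the free edge flips it.
- tag_b_edge (a point): middle of the free edge of the tag in front of tray_b. The tag is a white plate of slick nylon 46 mm wide and 3 mm thick that reaches 56 mm from its hinge, with a 6 mm round bead along the free edge; this point is the bead's centre, 53 mm from the hinge. At either end the tag slopes up 0.5 rad from level, so this point is 25 mm higher than the hinge and 47 mm before or behind it.
- stand_c: fixed steel stand of the tag in front of tray_c, with two cheeks beside the tag reaching 27 mm above the board, 22 mm before and behind the hinge and 30 mm to either side of its middle. Origin under its foot on the board's top (8 mm above the bench), 22 mm straight below the middle of the hinge line. x towards the tray, y along the hinge, z up.
- tag_c (a joint): tag in front of tray_c, rad. 0: lies towards the robot, black bar on its upper face (not full). 1.07: upright. 2.14: flipped over towards its tray, black round disc on its upper face (full). Swings freely, damped; 30 g; falls to the nearer end within about 3 s, may still be falling at the start; a level push of under 1 N on the free edge flips it.
- tag_c_edge (a point): middle of the free edge of the tag in front of tray_c. The tag is a white plate of slick nylon 46 mm wide and 3 mm thick that reaches 56 mm from its hinge, with a 6 mm round bead along the free edge; this point is the bead's centre, 53 mm from the hinge. At either end the tag slopes up 0.5 rad from level, so this point is 25 mm higher than the hinge and 47 mm before or behind it.
- stand_d: fixed steel stand of the tag in front of tray_d, with two cheeks beside the tag reaching 27 mm above the board, 22 mm before and behind the hinge and 30 mm to either side of its middle. Origin under its foot on the board's top (8 mm above the bench), 22 mm straight below the middle of the hinge line. x towards the tray, y along the hinge, z up.
- tag_d (a joint): tag in front of tray_d, rad. 0: lies towards the robot, black bar on its upper face (not full). 1.07: upright. 2.14: flipped over towards its tray, black round disc on its upper face (full). Swings freely, damped; 30 g; falls to the nearer end within about 3 s, may still be falling at the start; a level push of under 1 N on the free edge flips it.
- tag_d_edge (a point): middle of the free edge of the tag in front of tray_d. The tag is a white plate of slick nylon 46 mm wide and 3 mm thick that reaches 56 mm from its hinge, with a 6 mm round bead along the free edge; this point is the bead's centre, 53 mm from the hinge. At either end the tag slopes up 0.5 rad from level, so this point is 25 mm higher than the hinge and 47 mm before or behind it.
- capacitor: loose blue capacitor, 18 mm wide, 32 mm high, standing on the board between two tags; origin at its underside; a bystander.
- heat_sink: loose finned metal heat sink, 34 x 50 x 25 mm, on the board between two tags; origin at its underside; a bystander.
- adapter: loose black power adapter, 46 x 72 x 34 mm, on the bench; origin at its underside; a bystander.
- screwdriver: loose blue screwdriver, 168 mm long, 20 mm thick, on the bench nearer the robot; origin at its underside; a bystander.
- flux_bottle: loose brown bottle with red cap and needle, 34 mm wide, 106 mm high, on the bench; origin at its underside; a bystander.

How it is judged:
By the outcome, as a careful person would: the job done as asked, in the order asked, and still so for the second after the job is handed in, with the robot touching nothing.
It also fails if it takes over 64 s, if anything falls off the work surface, if the arm or the gripper's body presses on something with over 40 N, if the wrist force passes 120 N, or if a joint passes its speed limit or range.

## Working session

There is one attempt and no reset: what is moved stays moved. The work goes in short steps, Python scripts to look and compute and a tool call to move; the robot and the scene stay as the last step left them, time stands still between calls to the robot, and variables do not carry over. Pictures are saved under pics/ and viewed, at most 10 in all, crops included, and the job is handed in when it is done.

```bash
mkdir -p pics
```

Create h.py:
```python
import numpy as np, cv2
from bench import arm, viewer
def pts(name):
    im,d=viewer.get_image(name); c=viewer.get_calibration(name)
    K=np.array(c["K"]);R=cv2.Rodrigues(np.array(c["rvec"],float))[0];t=np.array(c["tvec"],float).ravel()
    v,u=np.mgrid[:480,:640]
    P=np.stack([(u-K[0,2])/K[0,0]*d,(v-K[1,2])/K[1,1]*d,d],-1)
    W=(P-t)@R; W[d==0]=np.nan
    return im,d,W
```

Run:
```python
from h import *
for n in("top","side"):
    im,d,W=pts(n);cv2.imwrite(f"pics/{n}0.png",im);np.save(f"{n}0.npy",W)
    print(n, viewer.get_calibration(n))
s=arm.read_state();print(s)
```

```text
top {'K': array([[519.47249497,   0.        , 318.09494735],
       [  0.        , 519.47249497, 236.58528343],
       [  0.        ,   0.        ,   1.        ]]), 'rvec': array([ 2.1634809 , -2.21082283,  0.10557337]), 'tvec': array([  16.4068728 ,  486.88266867, 1150.49633343])}
side {'K': array([[540.16142928,   0.        , 324.2905724 ],
       [  0.        , 540.16142928, 231.75962871],
       [  0.        ,   0.        ,   1.        ]]), 'rvec': array([ 1.64168247, -1.6648868 ,  0.85564998]), 'tvec': array([  17.80369027,  355.42486575, 1049.31887967])}
{'clock': 0.1, 'joints': array([-9.89402481e-01,  3.85488801e-01,  6.76784135e-03, -4.45342308e-04,
       -1.19398527e+00, -2.58612839e-01]), 'joint_vel': array([-3.61405591e-04, -1.08186529e-03,  3.57009093e-03,  1.35809923e-03,
        5.41187703e-05, -5.63734465e-05]), 'joint_efforts': array([-6.70677819e-04, -3.93319237e+01,  1.88930476e+01,  4.19799507e+00,
       -2.57163905e-03,  1.07451132e-05]), 'position': array([ 198.11775423, -592.22441325,  230.32600486]), 'ee_rot': array([-1.60609654e-01,  9.87017520e-01,  9.56350365e-04, -2.00412272e-04]), 'contact_force': array([ 0.70669141,  0.1883419 , -0.24111603]), 'wrist_torque': array([ 0.02426794, -0.05744255, -0.02670909]), 'grasp_force': 0.0, 'gripper_width': 85.53323522007068}
```

View pics/top0.png

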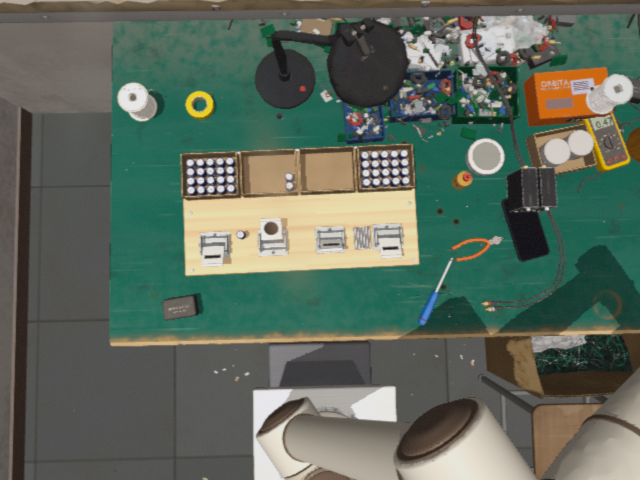

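View pics/side0.png

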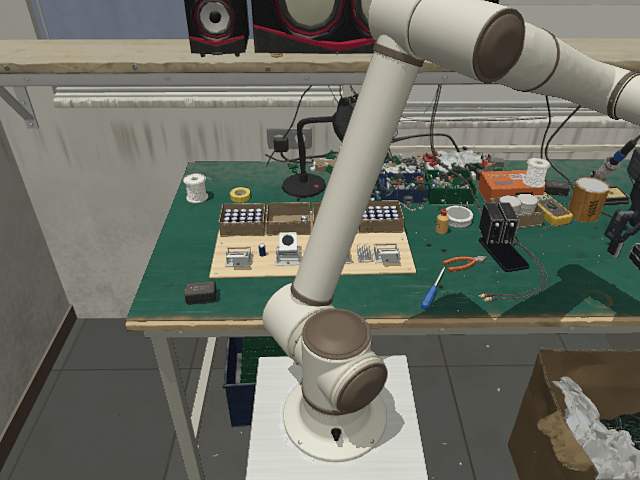

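The top view shows full trays at both ends (u≈210 and 385). The tray at u≈270 holds two capacitors and the one at u≈328 is empty. The tags at 215, 330 and 388 show bars and the one at 272 shows a disc; some may still be falling. The capacitor is at (241,234), the heat sink at (362,237).

Run:
```python
from h import *
for i in range(20): im,d,W=pts("top")
cv2.imwrite("pics/crop1.png",cv2.resize(im[140:280,175:425],None,fx=3.2,fy=3.2,interpolation=cv2.INTER_CUBIC))
np.save("top1.npy",W)
# board mask by height 8 and wood colour
Z=W[...,2]; roi=np.zeros(Z.shape,bool); roi[190:280,170:430]=1
hsv=cv2.cvtColor(im,cv2.COLOR_BGR2HSV)
m=roi&(abs(Z-8)<6)&(hsv[...,0]<35)&(hsv[...,2]>140)
print(m.sum(),np.nanmedian(Z[m]))
P=W[m][:,:2].astype(np.float32)
print(cv2.minAreaRect(P))
# trays
roi[:]=0;roi[140:205,170:430]=1
m=roi&(Z>35)&(Z<65);m=cv2.morphologyEx(m.astype(np.uint8),cv2.MORPH_OPEN,np.ones((2,2)))>0
print(cv2.minAreaRect(W[m][:,:2].astype(np.float32)))
# tag tops
for u0,u1 in((195,235),(253,292),(313,348),(370,408)):
    roi[:]=0;roi[212:268,u0:u1]=1
    m=roi&(Z>20)&(Z<110); Q=W[m]; print(u0,len(Q),Q[:,:2].min(0).round(),Q[:,:2].max(0).round(),Q[:,2].max().round(1), Q[Q[:,2].argmax()].round(), cv2.minAreaRect(Q[:,:2].astype(np.float32)))
print(arm.read_state()["clock"])
```

```text
14136 9.176985283564703
((506.6291198730469, 45.95018005371094), (187.53604125976562, 532.59326171875), 1.312221884727478)
((634.3475952148438, 39.00929260253906), (108.26190185546875, 525.553466796875), 2.31499981880188)
195 653 [425. 206.] [496. 271.] 63.2 [429. 232.  63.] ((460.5134582519531, 238.0816650390625), (70.46495819091797, 65.0829086303711), 0.7645905017852783)
253 650 [457.  77.] [527. 140.] 63.9 [524. 110.  64.] ((492.33087158203125, 108.96795654296875), (70.49909210205078, 62.70633316040039), 0.984142005443573)
313 597 [432. -52.] [504.   9.] 64.7 [435. -12.  65.] ((466.85687255859375, -22.165760040283203), (70.38304138183594, 60.3897819519043), 2.9479620456695557)
370 631 [ 436. -184.] [ 506. -109.] 64.5 [ 438. -165.   65.] ((471.28009033203125, -146.31178283691406), (74.90721130371094, 70.51355743408203), 89.367431640625)
1.1
```

View pics/crop1.png

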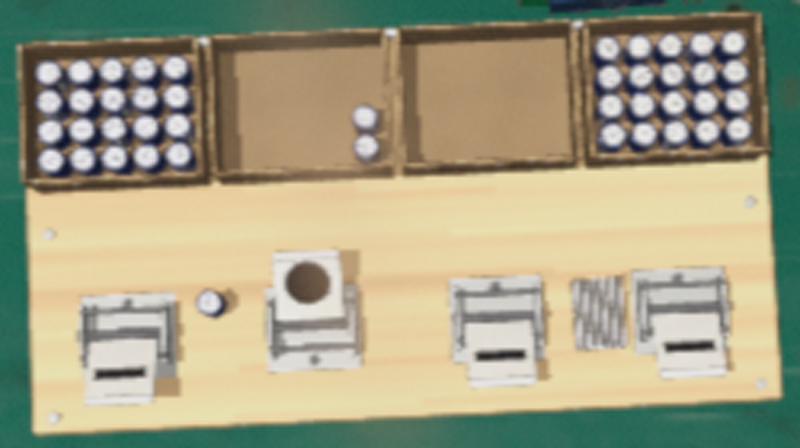

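The rows are not in the units I measure in: shifts go in cm and turns go in units of 0.2 rad. I convert before sending: 349 mm is 34.9, -339 mm is -33.9, 0.297 rad is 1.485.

>>> send_path(motion=[[[-3.4,3.5,0.4],[0,0,0.15]],[[-6.8,7,1],[0,0,0.3]],[[-10.2,10.5,1.8],[0,0,0.45]],[[-13.6,14,2.6],[0,0,0.6]],[[-17,17.5,3.6],[0,0,0.75]],[[-20.4,21,4.6],[0,0,0.9]],[[-23.8,24.5,5.6],[0,0,1.05]],[[-27.1,28,6.6],[0,0,1.2]],[[-30.5,31.4,7.5],[0,0,1.35]],[[-33.9,34.9,8.1],[0,0,1.485]]], jaw=0)

```text
clock: 2.1
position: [409.5, -152.3, 150.2]
ee_rot: [-0.012, 1.0, -0.0, 0.0]
contact_force: [1.3, -0.0, 0.4]
gripper_width: -0.0
grasp_force: 0.0
```

>>> send_path(motion=[[[0,0,0],[0,0,0]],[[0,0,0],[0,0,0]],[[0,0,0],[0,0,0]]])

```text
clock: 2.4
position: [408.8, -154.6, 150.5]
ee_rot: [-0.013, 1.0, -0.0, 0.0]
contact_force: [-0.8, -0.0, -0.1]
gripper_width: 0.4
grasp_force: 0.0
```

Add to h.py:
```python
from scipy.spatial.transform import Rotation as Ro
YAW=.0265
def rel(target):
    s=arm.read_state();R=Ro.from_quat(s["ee_rot"]).as_matrix()
    bx=np.array([np.cos(YAW),np.sin(YAW),0]);by=np.array([-bx[1],bx[0],0])
    Rt=np.column_stack([-bx,by,[0,0,-1]])
    print("pos",s["position"].round(1),"w",s["gripper_width"],"F",s["contact_force"].round(1),"shift",(R.T@(np.array(target)-s["position"])).round(1),"rot",Ro.from_matrix(R.T@Rt).as_rotvec().round(3),"t",s["clock"])
```

Run:
```python
from h import *
im,d,W=pts("wrist");cv2.imwrite("pics/w1.png",im)
rel([409,-153,48])
```

```text
pos [ 408.7 -155.   150.5] w 0.28140970706921786 F [ 0.1 -0.4 -0.8] shift [ -0.4   2.  102.5] rot [-0.     0.    -0.002] t 2.45
```

View pics/w1.png

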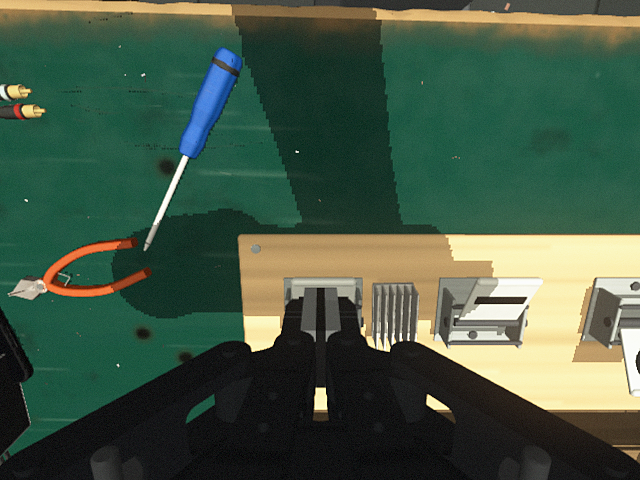

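The wrist view shows the closed fingers at (320,300) in line with tag 4's stand at (322,290), the heat sink at (395,310), and tag 3 at (505,300). Tag 4 is partly hidden and in shadow, so I check it by depth.

Run:
```python
from h import *
im,d,W=pts("wrist")
for v in range(270,345,8): print(v,[tuple(W[v,u].round().astype(int)) if d[v,u]>0 else None for u in (288,300,320,340,356)])
# tag 3
Q=W[265:350,430:545].reshape(-1,3);Q=Q[(Q[:,2]>20)&(Q[:,2]<80)]
print("tag3",Q[:,:2].min(0),Q[:,:2].max(0),Q[Q[:,2].argmax()])
rel([409,-153,48])
```

```text
270 [(np.int64(449), np.int64(-181), np.int64(8)), (np.int64(449), np.int64(-171), np.int64(8)), (np.int64(448), np.int64(-155), np.int64(8)), (np.int64(448), np.int64(-138), np.int64(8)), (np.int64(448), np.int64(-125), np.int64(7))]
278 [(np.int64(455), np.int64(-181), np.int64(11)), (np.int64(435), np.int64(-169), np.int64(57)), (np.int64(435), np.int64(-155), np.int64(57)), (np.int64(434), np.int64(-141), np.int64(57)), (np.int64(435), np.int64(-130), np.int64(55))]
286 [(np.int64(463), np.int64(-181), np.int64(10)), (np.int64(442), np.int64(-169), np.int64(56)), (np.int64(442), np.int64(-155), np.int64(54)), (np.int64(441), np.int64(-141), np.int64(56)), (np.int64(441), np.int64(-130), np.int64(54))]
294 [None, (np.int64(450), np.int64(-169), np.int64(50)), (np.int64(397), np.int64(-156), np.int64(161)), (np.int64(450), np.int64(-140), np.int64(50)), (np.int64(467), np.int64(-124), np.int64(13))]
302 [(np.int64(401), np.int64(-168), np.int64(160)), (np.int64(401), np.int64(-164), np.int64(160)), (np.int64(396), np.int64(-156), np.int64(169)), (np.int64(400), np.int64(-148), np.i
[... 812 characters left out ...]
), np.int64(-166), np.int64(194)), (np.int64(395), np.int64(-162), np.int64(194)), (np.int64(399), np.int64(-156), np.int64(187)), (np.int64(393), np.int64(-150), np.int64(195)), (np.int64(396), np.int64(-145), np.int64(192))]
342 [(np.int64(396), np.int64(-165), np.int64(196)), (np.int64(395), np.int64(-162), np.int64(197)), (np.int64(401), np.int64(-156), np.int64(187)), (np.int64(395), np.int64(-150), np.int64(197)), (np.int64(396), np.int64(-145), np.int64(195))]
tag3 [430.22841081 -53.37517438] [502.85756813  11.6324742 ] [433.68152028 -19.64384767  59.9466875 ]
pos [ 408.6 -155.2  150.5] w 0.15558183416111748 F [ 0.2 -0.3  0.2] shift [ -0.4   2.2 102.5] rot [-0.     0.    -0.003] t 2.5
```

Scaled: 102 mm is 10.2, 70 mm is 7.

>>> send_path(motion=[[[0,0.2,3.5],[0,0,0]],[[0,0.2,7],[0,0,0]],[[0,0.2,9.5],[0,0,0]],[[0,0.2,10.2],[0,0,0]],[[-0.5,0.2,10.2],[0,0,0]],[[-1,0.2,10.2],[0,0,0]],[[-1.4,0.2,10.2],[0,0,0]],[[-1.8,0.2,10.2],[0,0,0]],[[-2.2,0.2,10.2],[0,0,0]],[[-2.6,0.2,10.2],[0,0,0]]])

```text
clock: 3.5
position: [435.6, -151.5, 48.7]
ee_rot: [-0.013, 1.0, -0.0, 0.001]
contact_force: [-0.9, 0.5, 0.9]
gripper_width: -0.1
grasp_force: 0.2
```

>>> send_path(motion=[[[-0.5,0,0],[0,0,0]],[[-1,0,0],[0,0,0]],[[-1.5,0,0],[0,0,0]],[[-2,0,0],[0,0,0]],[[-2.5,0,0],[0,0,0]],[[-3,0,0],[0,0,0]],[[-3.4,0,0],[0,0,0]],[[-3.8,0,0],[0,0,0]],[[-4.2,0,0],[0,0,0]],[[-4.6,0,0],[0,0,0]]])

```text
clock: 4.5
position: [481.2, -150.3, 48.3]
ee_rot: [-0.013, 1.0, 0.0, -0.0]
contact_force: [-0.4, 0.2, 0.1]
gripper_width: 0.4
grasp_force: 0.1
```

Run:
```python
from h import *
rel([409,-153,150])
for n in("top","wrist"):
    im,d,W=pts(n);cv2.imwrite(f"pics/{n}2.png",im)
    Q=W[...].reshape(-1,3);Q=Q[(abs(Q[:,1]+151)<20)&(Q[:,2]>38)&(Q[:,2]<90)&(Q[:,0]>495)&(Q[:,0]<560)]
    print(n,len(Q),Q.max(0) if len(Q) else 0, Q[Q[:,2].argmax()] if len(Q) else 0)
```

```text
pos [ 481.2 -150.3   48.3] w 0.37547575647793924 F [-0.4  0.2  0.1] shift [  72.2   -0.8 -101.7] rot [ 0.    -0.    -0.001] t 4.5
top 0 0 0
wrist 334 [ 508.8240942  -147.32108086   81.41977381] [ 505.11479117 -147.4654772    81.41977381]
```

>>> send_path(motion=[[[0.4,0,-3.5],[0,0,0]],[[0.4,0,-7.5],[0,0,0]],[[0.4,0,-10.2],[0,0,0]],[[-0.8,4.5,-10.2],[0,0,0]],[[-2.2,9,-10.2],[0,0,0]],[[-3.6,13.5,-10.2],[0,0,0]],[[-5,18,-10.2],[0,0,0]],[[-6.5,22,-10.2],[0,0,0]],[[-7.5,24.8,-10.2],[0,0,0]],[[-8,25.9,-10.2],[0,0,0]]])

```text
clock: 5.6
position: [554.8, 113.3, 150.1]
ee_rot: [-0.014, 1.0, 0.0, 0.0]
contact_force: [-0.4, -0.1, 0.9]
gripper_width: -0.1
grasp_force: 0.0
```

>>> send_path(motion=[[[0,0,0],[0,0,0]],[[0,0,0],[0,0,0]]])

```text
clock: 5.8
position: [553.6, 109.8, 150.0]
ee_rot: [-0.013, 1.0, -0.0, -0.001]
contact_force: [-0.3, 0.4, -0.8]
gripper_width: -0.2
grasp_force: 0.0
```

Run:
```python
from h import *
rel([554,110.7,48])
im,d,W=pts("wrist");cv2.imwrite("pics/w3.png",im)
Q=W.reshape(-1,3)
for y in (109,-21,-151):
    q=Q[(abs(Q[:,1]-y)<26)&(Q[:,2]>36)&(Q[:,2]<95)&(Q[:,0]>420)&(Q[:,0]<560)]
    if len(q): print(y,q.min(0).round(),q.max(0).round(),q[q[:,2].argmax()].round())
q=Q[(Q[:,2]>42)&(Q[:,2]<80)&(Q[:,0]>565)&(abs(Q[:,1]-110)<40)];print("tray near",q[:,0].min() if len(q) else 0)
```

```text
pos [553.6 109.8 150. ] w -0.1754256064559273 F [-0.3  0.4 -0.8] shift [ -0.5   0.9 102. ] rot [-0.    -0.001 -0.001] t 5.8
109 [459.  83.  36.] [526. 135.  60.] [523. 120.  60.]
-21 [431. -47.  36.] [501.   5.  60.] [435. -40.  60.]
tray near 579.7031183893572
```

View pics/w3.png

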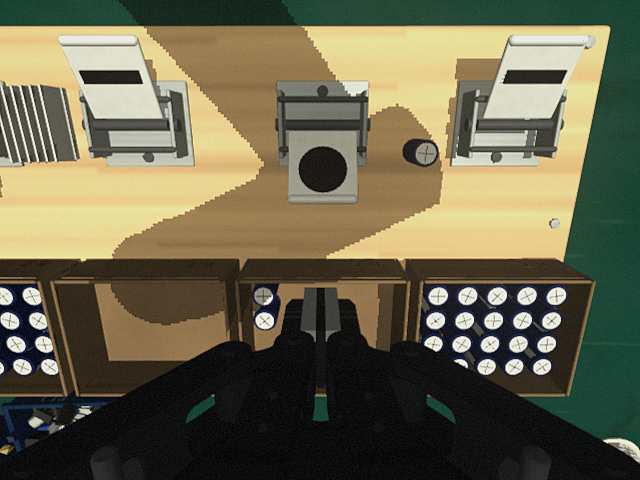

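Wrist view: tag 2 (322,165) shows the disc. Its bead is clear in front of the tray wall, and tags 3 and 1 show bars.

Scaled: 35 mm is 3.5, 102 mm is 10.2.

>>> send_path(motion=[[[0,0,3.5],[0,0,0]],[[0,0,7],[0,0,0]],[[0,0,9.5],[0,0,0]],[[0,0,10.2],[0,0,0]],[[0.5,0,10.2],[0,0,0]],[[1,0,10.2],[0,0,0]],[[1.4,0,10.2],[0,0,0]],[[1.8,0,10.2],[0,0,0]],[[2.2,0,10.2],[0,0,0]],[[2.6,0,10.2],[0,0,0]]])

```text
clock: 6.85
position: [528.2, 110.2, 48.9]
ee_rot: [-0.013, 1.0, 0.0, 0.001]
contact_force: [0.3, 0.7, 0.0]
gripper_width: 0.1
grasp_force: 0.2
```

>>> send_path(motion=[[[0.5,0,0],[0,0,0]],[[1,0,0],[0,0,0]],[[1.5,0,0],[0,0,0]],[[2,0,0],[0,0,0]],[[2.5,0,0],[0,0,0]],[[3,0,0],[0,0,0]],[[3.4,0,0],[0,0,0]],[[3.8,0,0],[0,0,0]],[[4.2,0,0],[0,0,0]],[[4.6,0,0],[0,0,0]]])

```text
clock: 7.85
position: [482.1, 108.8, 48.3]
ee_rot: [-0.013, 1.0, 0.0, 0.0]
contact_force: [0.6, 0.0, -0.5]
gripper_width: -0.1
grasp_force: 0.1
```

Run:
```python
from h import *
rel([399,236.5,150])
```

```text
pos [482.1 108.8  48.3] w -0.06253714969371672 F [ 0.6  0.  -0.5] shift [  79.7  129.8 -101.7] rot [ 0.     0.    -0.001] t 7.85
```

Scaled: -4 mm is -0.4, 130 mm is 13.

>>> send_path(motion=[[[-0.4,0,-3.5],[0,0,0]],[[-0.4,0,-7.5],[0,0,0]],[[-0.4,0,-10.2],[0,0,0]],[[1.5,3.5,-10.2],[0,0,0]],[[4,7,-10.2],[0,0,0]],[[6.2,10.5,-10.2],[0,0,0]],[[7.8,12.5,-10.2],[0,0,0]],[[8,13,-10.2],[0,0,0]],[[8,13,-10.2],[0,0,0]],[[8,13,-10.2],[0,0,0]]])

```text
clock: 8.85
position: [399.2, 236.2, 150.2]
ee_rot: [-0.013, 1.0, -0.0, -0.0]
contact_force: [-0.5, -0.7, -0.1]
gripper_width: 0.4
grasp_force: 0.0
```

Run:
```python
from h import *
rel([399,236.5,48])
im,d,W=pts("wrist");Q=W.reshape(-1,3)
q=Q[(abs(Q[:,1]-238)<26)&(Q[:,2]>36)&(Q[:,2]<95)&(Q[:,0]>415)&(Q[:,0]<560)]
print(q.min(0).round(),q.max(0).round(),q[q[:,2].argmax()].round())
```

```text
pos [399.2 236.2 150.2] w 0.4012356030629169 F [-0.5 -0.7 -0.1] shift [  0.2   0.4 102.2] rot [-0.    -0.    -0.001] t 8.85
[424. 215.  45.] [447. 261.  60.] [427. 222.  60.]
```

Scaled: 102 mm is 10.2, 95 mm is 9.5.

>>> send_path(motion=[[[0,0,3.5],[0,0,0]],[[0,0,7],[0,0,0]],[[0,0,9.5],[0,0,0]],[[0,0,10.2],[0,0,0]],[[-0.5,0,10.2],[0,0,0]],[[-1,0,10.2],[0,0,0]],[[-1.4,0,10.2],[0,0,0]],[[-1.8,0,10.2],[0,0,0]],[[-2.2,0,10.2],[0,0,0]],[[-2.6,0,10.2],[0,0,0]]])

```text
clock: 9.9
position: [425.5, 237.6, 48.8]
ee_rot: [-0.013, 1.0, 0.0, 0.0]
contact_force: [-0.3, 0.2, 0.2]
gripper_width: 0.2
grasp_force: 0.2
```

>>> send_path(motion=[[[-0.5,0,0],[0,0,0]],[[-1,0,0],[0,0,0]],[[-1.5,0,0],[0,0,0]],[[-2,0,0],[0,0,0]],[[-2.5,0,0],[0,0,0]],[[-3,0,0],[0,0,0]],[[-3.4,0,0],[0,0,0]],[[-3.8,0,0],[0,0,0]],[[-4.2,0,0],[0,0,0]],[[-4.7,0,0],[0,0,0]]])

```text
clock: 10.9
position: [472.1, 238.5, 48.3]
ee_rot: [-0.013, 1.0, -0.0, -0.0]
contact_force: [0.0, -0.2, 0.2]
gripper_width: 0.4
grasp_force: 0.1
```

>>> send_path(motion=[[[0.4,0,-3.5],[0,0,0]],[[0.4,0,-7.5],[0,0,0]],[[0.4,0,-11.5],[0,0,0]],[[3,-3,-14.5],[0,0,0]],[[6.5,-6,-17],[0,0,0]],[[9.5,-9,-18],[0,0,0]],[[9.5,-9,-18],[0,0,0]],[[9.5,-9,-18],[0,0,0]],[[9.5,-9,-18],[0,0,0]],[[9.5,-9,-18],[0,0,0]]])

```text
clock: 11.9
position: [379.8, 146.7, 227.7]
ee_rot: [-0.013, 1.0, -0.0, -0.0]
contact_force: [0.1, 1.6, -0.0]
gripper_width: -0.1
grasp_force: 0.0
```

>>> send_path(motion=[[[0,0,0],[0,0,0]],[[0,0,0],[0,0,0]],[[0,0,0],[0,0,0]],[[0,0,0],[0,0,0]],[[0,0,0],[0,0,0]],[[0,0,0],[0,0,0]],[[0,0,0],[0,0,0]],[[0,0,0],[0,0,0]],[[0,0,0],[0,0,0]],[[0,0,0],[0,0,0]]])

```text
clock: 12.9
position: [379.3, 146.1, 228.3]
ee_rot: [-0.013, 1.0, 0.0, 0.0]
contact_force: [0.8, 1.3, 0.4]
gripper_width: 0.2
grasp_force: 0.0
```

>>> send_path(motion=[[[0,0,0],[0,0,0]],[[0,0,0],[0,0,0]],[[0,0,0],[0,0,0]],[[0,0,0],[0,0,0]],[[0,0,0],[0,0,0]],[[0,0,0],[0,0,0]],[[0,0,0],[0,0,0]],[[0,0,0],[0,0,0]],[[0,0,0],[0,0,0]],[[0,0,0],[0,0,0]]])

```text
clock: 13.9
position: [379.3, 146.1, 228.3]
ee_rot: [-0.013, 1.0, -0.0, -0.0]
contact_force: [0.9, -0.9, 0.4]
gripper_width: -0.1
grasp_force: 0.0
```

Run:
```python
from h import *
im,d,W=pts("top")
cv2.imwrite("pics/top4.png",cv2.resize(im[140:330,150:470],None,fx=2.5,fy=2.5,interpolation=cv2.INTER_CUBIC))
```

```text
(no output)
```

View pics/top4.png

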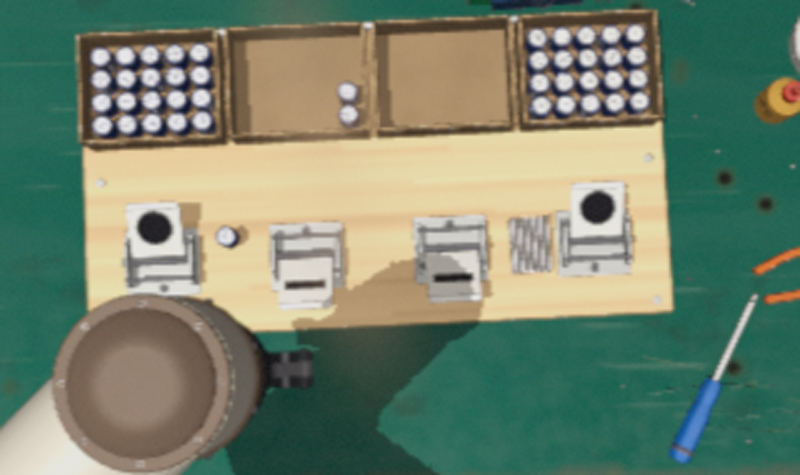

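The outer tags (155,228) and (597,208) show discs in front of the full trays. The middle tags (305,283) and (453,277) show bars. The capacitor, heat sink and screwdriver are where they were, and the arm is clear of everything.

```bash
python3 -c "
from bench import arm; print(arm.job_done())"
```

```text
the job is handed in; nothing more can be done
None
```

I flipped the three wrong tags and handed the job in at about 14 s: both full trays now show the disc, the empty and nearly empty trays show the bar, and the loose things I could see were where they had been (the adapter was hidden by the arm in my last picture).

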